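# Tighten the lock ring of the bench polisher with the pin key

### The arm

A 6-joint arm with a two-finger parallel gripper is mounted at the origin on a cart in front of the work surface, level with it; the furniture and walls round the work are solid. World frame = base frame: x ahead of the robot, y to its left, z up, the work surface at z = 0. Lengths are in m, angles in rad, forces in N, time in s.
With the tool pointing down it reaches from about 0.2 to 0.875 m from the base axis. Payload 3.4 kg.
Tool frame: the origin (TCP) lies midway between the tips of the shut fingers; the grasp point (between the pads) lies r.grip_depth behind it (r.grip_depth is the distance from the TCP to the grasp point, in m); z points along the fingers, y is the line along which they close (so a half turn about z gives the same grasp; the last joint's range is limited). The gripper opens to 94 mm and grips with 3 to 60 N. Pads are 16 mm wide; open, the fingers measure 119 mm over their backs; the gripper's body (75 mm by 177 mm) begins 78 mm behind the grasp point.
Start: joints at [-1.318, 0.276, 1.505, -0, 1.361, -0.121], TCP at [0.21, -0.535, 0.205] pointing down, gripper open.
Joint ranges: [-2.89, 2.89], [-0.75, 2.08], [0.22, 2.7], [-1.18, 4.32], [0.11, 2.71], [-2.7, 2.7]. Speed limits (rad/s): [2.57, 2.57, 3.14, 3.14, 3.14, 3.14].

### API

Orientations are given as [roll, pitch, yaw] about the fixed x, y, z axes, in that order (R = Rz(yaw) Ry(pitch) Rx(roll)).
In Python, from plant import r gives the robot as it stands.
- The arm moves only by the tool carry_out, never from a script. Its argument "deltas" is a list of rows, each an object with "fingers": the closure, from 0 (fully open) to 1 (shut); "dp": the shift along the tool's x, y, z in cm, a list of three; "turn": the turn about the tool's z in degrees. In form: [{"fingers": fingers, "dp": [tx, ty, tz], "turn": turn}, ...]. A call has 1 to 8 rows; each row is the pose to reach, as a shift and turn from the pose commanded when the call began, along the tool's axes at that moment; what a row does not reach only later rows make up. A row lasts 1/10 s, in which the tool goes at most 50 mm and 8.59 degrees, less where a joint would pass 70% of its speed; a pose out of reach is approached as far as the arm can. A call with a gripper value outside its range is refused whole. The fingers move at their own pace and stop on an object; "newtons" is the grip in N (left out, the last holds). Time passes only in rows, so rows that repeat a pose let the fingers close. It gives the time, the measured TCP pose, the force, the opening and the grip force at its end, in the units of the state.
- r.get_obs(): the state, without advancing time (a new reading comes with each control period).
- r.capture(name): name is "side" or "top" or "wrist"; returns (picture, depth): 400x640x3 uint8, red, green, blue; 400x640 float32, m along the optical axis (not along the pixel's ray), 0 where there is no reading.
- r.camera_params(name): a dict with "fx", "fy", "cx", "cy" (pixels), "R" (3x3) and "t" (3): a world point X has camera coordinates R X + t; the wrist camera has in their place "hand_eye" (4x4, takes a point from camera to tool coordinates, whose origin is the TCP and whose axes are the flange's). Camera axes: x right, y down, z forward; pixel columns grow to the right and rows downward; lengths in m; the calibration is good to about 2 mm. A picture is of the moment at which its call begins: read the wrist's pose just before it. camera_params takes no time and is no camera call.
- r.close_job(): hands the job in; it is judged then, once.
The state is a dict: "t": time; "qpos": joint angles; "dq": joint speeds; "joint_torque": joint torques, N m; "ee_pos": TCP position; "tcp_rot": TCP orientation; "force": force on the tool from outside, world axes, zero at the start; "moment": the same for the moment, N m; "gripper_width": finger opening in m; "grip_force": force on a finger pad.
Only numpy, scipy, OpenCV 4.12 (cv2) and the standard library are available. Lean on these libraries where they do the work, as an engineer would, in place of code of your own. Each camera call takes 0.05 s, during which the arm holds its last target. There are 200 camera calls.

### The job

A new felt disc is on the little bench polisher, but its steel lock ring has only been spun on loosely by hand. Take the T-handled two-pin key from the wooden tool block, get both of its pins fully down into two opposite holes of the ring, turn the ring clockwise (seen from above) until it comes up hard, then lift the key off and stand it back in its bore in the block, pins down. Leave the phone on its pad, the tape roll and the pump bottle where they are.

Things in the scene. Friction and masses are not known exactly. Their poses are not given: they have to be found in the camera images.
- pin_key: Loose T-handled two-pin key, 80 mm tall, 0.19 kg, standing pins down in the tool block. Origin: on its axis, level with the pin tips; z up its axis, x along the handle and through both pins (half turn = same key). Round-ended steel pins 7 mm thick, 9 mm long, at x = +16 and -16 mm, under a round steel flange 52 mm across (z 9 to 21 mm, tapering); shaft 15 mm thick, 20 mm from z = 46 up.
- key_handle (a point): Middle of the key's black flat-sided T-handle, 67 mm above the pin tips on the key's axis; axes as the key's. The handle is 86 mm long (x), 18 mm thick (y) and 26 mm high (z 54 to 80 mm over the pin tips): grip it across the 18 mm.
- polisher: Fixed bench polisher: grey housing 170 (x) x 150 (y) mm, black rim round a grey felt disc 110 mm across, 62 mm high; on the disc, round the spindle, the steel lock ring. Origin: under the middle of the housing, on the desk; the front with switch and knob faces -x. The upright spindle does not turn.
- ring_center (a point): Centre of the lock ring's top face, 77 mm above the desk; axes are the polisher's, they do NOT turn with the ring. Ring 56 mm across, 12 mm high, with four through holes 9.5 mm wide, every 90 degrees on a circle of 16 mm radius. The key's pins fit either opposite pair, 1 mm play all round; fully in, the flange rests on the ring, tips 9 mm below its top.
- lock_ring (a joint): How far the ring is screwed on, rad: grows clockwise seen from above, 2.0 = hard up, a rigid stop. Starts at 0.7 to 1.3, stays where left, turns at about 0.25 N m. It does not tell where the holes point: that differs each time and is not measured. See the holes, or feel for them: turn the key on the ring under a light press (under 15 N does not turn the ring) until the pins drop.
- tool_block: Fixed wooden tool block, 116 (x) x 82 (y) mm, top 36 mm above the desk, with the key's bore near its +x end and three short driver bits (up to 50 mm above the desk) near its -x end. Origin: under its middle, on the desk. Block and polisher stand side by side, either one on the left.
- bore (a point): Centre of the mouth of the round bore for the key, in the block's top face, 36 mm above the desk; bore 45 mm wide, 22 mm deep. The key's flange rests on the block's top with the pins hanging inside, tips 9 mm below this point; any yaw fits.
- phone_dark: Bystander: dark phone, 67x140x8 mm, lying on a black foam pad left of the work. Origin: middle of its underside.
- tape_roll: Bystander: roll of brown tape, 68 mm across, 19 mm high, lying flat behind the work. Origin: middle of its underside.
- dispenser: Bystander: white pump bottle with a blue cap, 62 mm across, 118 mm tall, standing behind on the left. Origin: middle of its underside.
Things that resemble listed ones, but are neither listed nor needed, are in the scene too. Leave any pink or yellow look-alike of the pin_key alone.

How it is judged:
By the outcome, as a careful person would: the job done as asked, in the order asked, and still so for the second after the job is handed in, with the robot touching nothing.
It also fails if it takes over 72 s, if anything falls off the work surface, if the arm or the gripper's body presses on something with over 40 N, if the wrist force passes 120 N, or if a joint passes its speed limit or range.

## Working session

There is one attempt and no reset: what is moved stays moved. The work goes in short steps, Python scripts to look and compute and a tool call to move; the robot and the scene stay as the last step left them, time stands still between calls to the robot, and variables do not carry over. Pictures are saved under pics/ and viewed, at most 10 in all, crops included, and the job is handed in when it is done.

Besides the shell and the picture viewer there is one more tool, called after "Call:" as a command line: name --argument value ..., lists and objects as JSON in quotes. carry_out: Moves the arm, as the interface text tells. Its arguments: {"type":"object","properties":{"deltas":{"type":"array","items":{"type":"object","properties":{"fingers":{"type":"number"},"dp":{"type":"array","items":{"type":"number"}},"turn":{"type":"number"}}}},"newtons":{"type":"number"}},"required":["deltas"]}

```bash
mkdir -p pics; ls; python3 - <<'E'
from plant import r
import cv2,numpy as np
o=r.get_obs();print({k:np.round(v,3) for k,v in o.items()},r.grip_depth)
for n in("top","side"):
    p,d=r.capture(n);cv2.imwrite(f"pics/{n}0.png",p[:,:,::-1]);np.save(f"pics/{n}0d.npy",d)
    c=r.camera_params(n);print(n,{k:np.round(v,3).tolist() for k,v in c.items()})
print(r.camera_params("wrist"))
E
```

```text
pics
{'t': np.float64(0.0), 'qpos': array([-1.318,  0.277,  1.506,  0.   ,  1.361, -0.121]), 'dq': array([ 0.   ,  0.002, -0.   ,  0.002, -0.   ,  0.002]), 'joint_torque': array([ 1.0000e-03, -4.0457e+01, -2.3722e+01,  7.0000e-02,  3.4000e-02,
       -0.0000e+00]), 'ee_pos': array([ 0.21 , -0.535,  0.205]), 'tcp_rot': array([-3.14 , -0.   ,  0.374]), 'force': array([-0.273, -1.43 , -0.23 ]), 'moment': array([-0.029, -0.001, -0.019]), 'grip_force': np.float64(0.0), 'gripper_width': np.float64(0.094)} 0.0188
top {'fx': 468.749, 'fy': 468.749, 'cx': 316.875, 'cy': 200.251, 'R': [[-0.078, -0.997, -0.002], [-0.974, 0.076, -0.211], [0.211, -0.014, -0.977]], 't': [0.238, 0.571, 1.258]}
side {'fx': 380.864, 'fy': 380.864, 'cx': 314.8, 'cy': 201.147, 'R': [[-0.998, -0.067, -0.011], [-0.034, 0.637, -0.77], [0.059, -0.768, -0.638]], 't': [0.594, -0.035, 1.342]}
{'fx': 329.41994940759025, 'fy': 329.41994940759025, 'cx': 317.8514768220375, 'cy': 200.30865933061705, 'hand_eye': array([[ 6.72954312e-04, -9.66974039e-01, -2.54874000e-01,
         7.34996672e-02],
       [ 9.99999769e-01,  6.74966942e-04,  7.95634212e-05,
         5.65577772e-04],
       [ 9.50957616e-05, -2.54873995e-01,  9.66974269e-01,
        -1.80035417e-01],
       [ 0.00000000e+00,  0.00000000e+00,  0.00000000e+00,
         1.00000000e+00]])}
```

View pics/top0.png

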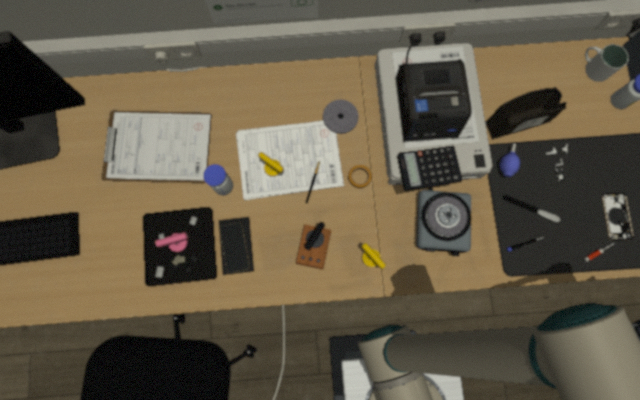

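View pics/side0.png

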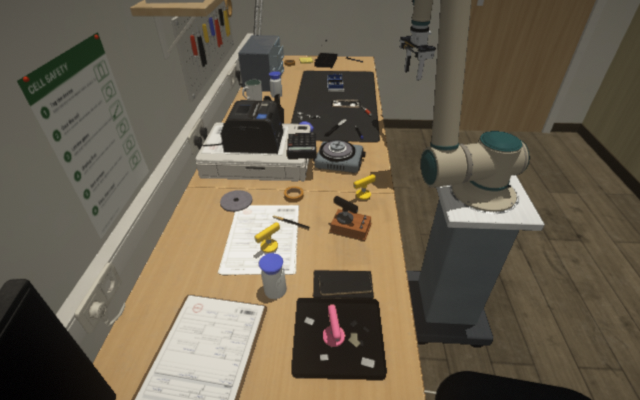

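Top view: the work is the wooden block at (313,246) and the polisher at (445,220). Key look-alikes: yellow (271,163), yellow (371,256), pink (172,241). The black-handled key in the wooden block at (315,237) fits the description. I'll confirm it in one enlarged crop and measure it.

```bash
cat > h.py <<'E'
import numpy as np,cv2
from plant import r
from scipy.spatial.transform import Rotation as Ro
def cam(n,o=None):
    c=r.camera_params(n)
    if n!="wrist": R=np.array(c["R"]);return c,R.T,-R.T@np.array(c["t"])
    T=np.eye(4);T[:3,:3]=Ro.from_euler("xyz",o["tcp_rot"]).as_matrix();T[:3,3]=o["ee_pos"]
    T=T@c["hand_eye"];return c,T[:3,:3],T[:3,3]
def ray(C,u,v):
    c,R,p=C;return R@np.array([(u-c["cx"])/c["fx"],(v-c["cy"])/c["fy"],1])
def onz(C,u,v,z):
    d=ray(C,u,v);return C[2]+d*(z-C[2][2])/d[2]
def dep(C,u,v,D):
    return C[2]+ray(C,u,v)*D[int(v),int(u)]
def tri(C1,a,C2,b):
    d=[ray(C1,*a),ray(C2,*b)];d=[x/np.linalg.norm(x) for x in d]
    s=np.linalg.lstsq(np.c_[d[0],-d[1]],C2[2]-C1[2],rcond=None)[0]
    p,q=C1[2]+s[0]*d[0],C2[2]+s[1]*d[1];return (p+q)/2,np.linalg.norm(p-q)
E
python3 - <<'E'
from h import *
t=cv2.imread("pics/top0.png");s=cv2.imread("pics/side0.png")
a=cv2.resize(t[215:275,285:345],None,fx=6,fy=6,interpolation=2);b=cv2.resize(s[180:240,320:380],None,fx=6,fy=6,interpolation=2)
cv2.imwrite("pics/crop1.png",np.hstack([a,b]))
T,S=cam("top"),cam("side");D=np.load("pics/top0d.npy");DS=np.load("pics/side0d.npy")
def comp(img,seed,thr):
    m=(img.max(2)<thr).astype(np.uint8);n,l,st,ce=cv2.connectedComponentsWithStats(m)
    box=l[seed[1]-3:seed[1]+4,seed[0]-3:seed[0]+4];k=np.bincount(box[box>0]).argmax()
    ys,xs=np.where(l==k);return st[k],ce[k],cv2.minAreaRect(np.c_[xs,ys].astype(np.float32))
for thr in(35,50):
    ra=comp(t,(314,237),thr);rb=comp(s,(346,205),thr);print(thr,ra,rb)
    print(tri(T,ra[1],S,rb[1]))
    print(dep(T,*ra[1],D))
print("block",dep(T,313,258,D),"pol",dep(T,445,217,D),dep(T,445,235,D))
E
```

```text
35 (array([306, 223,  17,  26, 169], dtype=int32), array([313.71597633, 235.84023669]), ((314.076904296875, 235.3845977783203), (7.765803337097168, 28.28971290588379), 33.690067291259766)) (array([345, 207,   8,   4,   8], dtype=int32), array([348.5 , 208.25]), ((348.7452697753906, 208.14151000976562), (7.28010892868042, 1.7856870889663696), 15.945395469665527))
(array([0.48184998, 0.21029004, 0.07974453]), np.float64(0.007876862137354456))
[0.48188571 0.20972498 0.10785418]
50 (array([305, 223,  19,  26, 220], dtype=int32), array([313.75454545, 235.98636364]), ((313.9000244140625, 235.2000274658203), (9.838699340820312, 29.068883895874023), 26.56505012512207)) (array([335, 197,  22,  16, 164], dtype=int32), array([345.51829268, 204.79268293]), ((344.8321838378906, 205.4691925048828), (24.083332061767578, 8.938143730163574), 24.443954467773438))
(array([0.48570161, 0.2093567 , 0.09075051]), np.float64(0.0037084767225518487))
[0.48149779 0.20965213 0.1077715 ]
block [0.42996791 0.21634983 0.03455233] pol [ 0.50936507 -0.15376885  0.08159955] [ 0.46246171 -0.1530277   0.06042755]
```

View pics/crop1.png

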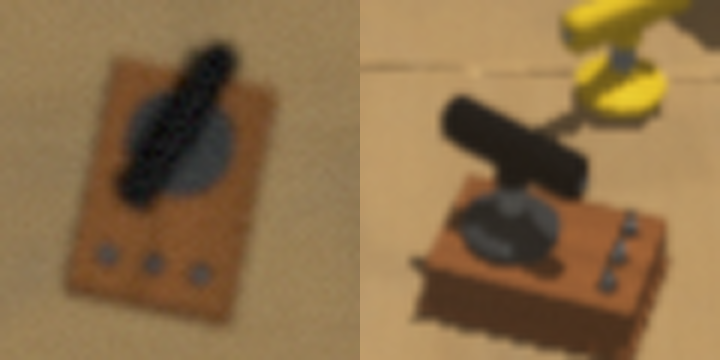

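The crop confirms it: the black T-handle stands over a dark steel flange in the wooden block, with the three bits near the -x end. I'll look at the ring from above first, since it is on the way.

Call:
carry_out --deltas '[{"fingers": 0, "dp": [20.8, -12.3, 0.5], "turn": -34}, {"fingers": 0, "dp": [20.8, -12.3, 0.5], "turn": -34}, {"fingers": 0, "dp": [20.8, -12.3, 0.5], "turn": -34}, {"fingers": 0, "dp": [20.8, -12.3, 0.5], "turn": -34}, {"fingers": 0, "dp": [41.6, -24.6, 0.5], "turn": -68}, {"fingers": 0, "dp": [41.6, -24.6, 0.5], "turn": -68}, {"fingers": 0, "dp": [41.6, -24.6, 0.5], "turn": -68}, {"fingers": 0, "dp": [41.6, -24.6, 0.5], "turn": -68}]'

```text
t: 0.9
ee_pos: [0.4568, -0.2182, 0.2005]
tcp_rot: [-3.141, 0.0, 1.566]
force: [0.6, -0.6, -0.2]
gripper_width: 0.0941
grip_force: 0.0
```

```bash
cat >> h.py <<'E'
def plan(xyz,yaw=None):
    o=r.get_obs();R=Ro.from_euler("xyz",o["tcp_rot"]).as_matrix()
    y0=o["tcp_rot"][2];yaw=y0 if yaw is None else yaw
    print("t %.2f"%o["t"],"pos",o["ee_pos"].round(4),"rot",o["tcp_rot"].round(4),"F",o["force"].round(1),"M",o["moment"].round(2),"w",round(float(o["gripper_width"]),4))
    print("dp cm",(100*R.T@(np.array(xyz)-o["ee_pos"])).round(2),"turn",round(-np.degrees((yaw-y0+np.pi)%(2*np.pi)-np.pi),2))
E
python3 -c "
from h import *
plan([.507,-.154,.2],2.5)"
```

```text
t 0.90 pos [ 0.4568 -0.2182  0.2005] rot [-3.1413  0.      1.5665] F [ 0.6 -0.6 -0.2] M [-0.03 -0.09 -0.02] w 0.0941
dp cm [6.44 4.99 0.05] turn -53.49
```

Call:
carry_out --deltas '[{"fingers": 0, "dp": [6.4, 5.0, 0], "turn": -20}, {"fingers": 0, "dp": [6.4, 5.0, 0], "turn": -20}, {"fingers": 0, "dp": [6.4, 5.0, 0], "turn": -20}, {"fingers": 0, "dp": [6.4, 5.0, 0], "turn": -20}]'

```text
t: 1.3
ee_pos: [0.5069, -0.1555, 0.2002]
tcp_rot: [-3.141, -0.001, 1.912]
force: [-0.3, 0.2, -0.2]
gripper_width: 0.0941
grip_force: 0.0
```

```bash
python3 - <<'E'
from h import *
o=r.get_obs();p,d=r.capture("wrist");p=p[:,:,::-1].copy();cv2.imwrite("pics/w1.png",p);np.save("pics/w1d.npy",d);np.save("pics/w1o.npy",o,allow_pickle=True)
C=cam("wrist",o);print(o["t"],o["ee_pos"],o["tcp_rot"])
c,R,t=C;q=R.T@(np.array([.507,-.154,.077])-t);u=c["fx"]*q[0]/q[2]+c["cx"];v=c["fy"]*q[1]/q[2]+c["cy"];print(u,v)
u,v=int(u),int(v);k=60
cv2.imwrite("pics/w1c.png",cv2.resize(p[max(0,v-k):v+k,u-k:u+k],None,fx=5,fy=5,interpolation=2))
print("crop origin",u-k,max(0,v-k))
E
```

```text
1.3 [ 0.50694471 -0.15545827  0.20018691] [-3.14062004e+00 -5.98018154e-04  1.91184090e+00]
318.9227044154527 192.31376675164475
crop origin 258 132
```

View pics/w1c.png

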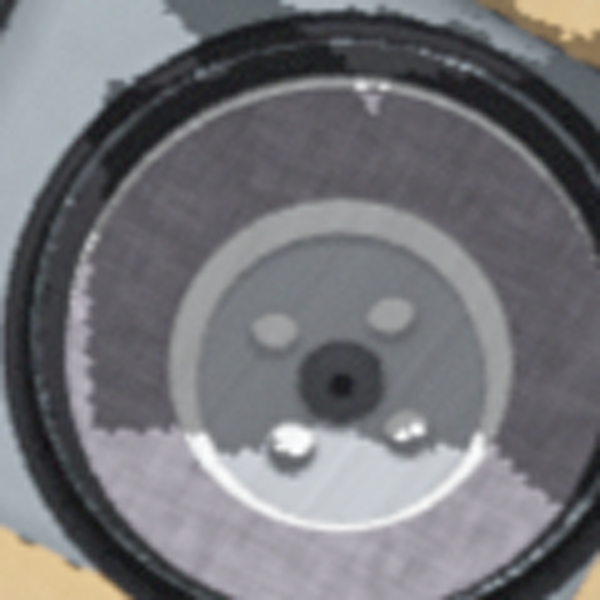

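The ring's top face shows in the crop with its four holes at crop px (274,330), (391,316), (408,430) and (292,445), spindle at (342,382). I'll turn these into positions and check the height with depth and the top view.

```bash
python3 - <<'E'
from h import *
o=np.load("pics/w1o.npy",allow_pickle=True).item();C=cam("wrist",o);D=np.load("pics/w1d.npy")
px=[(258+(a+.5)/5-.5,132+(b+.5)/5-.5) for a,b in[(274,330),(391,316),(408,430),(292,445)]]
for z in(.077,):
    P=np.array([onz(C,*q,z) for q in px]);c=P.mean(0);print(z,c,[(np.linalg.norm(x-c)*1e3).round(1) for x in P],[np.degrees(np.arctan2(*(x-c)[1::-1])).round(1) for x in P])
# ring face disc (inner face outline) by depth
ring=[dep(C,258+a/5,132+b/5,D) for a,b in[(340,280),(230,390),(450,390),(340,490)]];print(np.round(ring,4))
print("outer ring centre",onz(C,258+341/5,132+365/5,.077))
# triangulate spindle/ring centre with top view
t=cv2.imread("pics/top0.png",0);g=cv2.resize(t[195:240,420:475],None,fx=8,fy=8,interpolation=2)
h=cv2.HoughCircles(cv2.medianBlur(g,5),cv2.HOUGH_GRADIENT,1.5,20,param1=80,param2=40,minRadius=60,maxRadius=110);print(None if h is None else (h[0][:5]/8+[420,195,0]).round(1))
T=cam("top")
for uv in [] if h is None else (h[0][:3,:2]/8+[420,195]): print(tri(T,uv,C,(258+341/5,132+380/5)))
E
```

```text
0.077 [ 0.5183489  -0.16607742  0.077     ] [np.float64(16.3), np.float64(15.8), np.float64(16.3), np.float64(16.0)] [np.float64(161.6), np.float64(73.4), np.float64(-17.8), np.float64(-106.6)]
[[ 0.5117 -0.1474  0.0791]
 [ 0.4993 -0.1747  0.0787]
 [ 0.5391 -0.1611  0.0769]
 [ 0.526  -0.1869  0.0779]]
outer ring centre [ 0.5177289  -0.16339176  0.077     ]
None
```

Call:
carry_out --deltas '[{"fingers": 0, "dp": [17.5, 14.5, -4], "turn": -20}, {"fingers": 0, "dp": [35.0, 14.5, -4], "turn": -34}, {"fingers": 0, "dp": [35.0, 14.5, -4], "turn": -34}, {"fingers": 0, "dp": [35.0, 14.5, -4], "turn": -34}, {"fingers": 0, "dp": [35.0, 14.5, -4], "turn": -34}, {"fingers": 0, "dp": [35.0, 14.5, -4], "turn": -34}, {"fingers": 0, "dp": [35.0, 14.5, -4], "turn": -34}, {"fingers": 0, "dp": [35.0, 14.5, -4], "turn": -34}]'

```text
t: 2.15
ee_pos: [0.5269, 0.2237, 0.241]
tcp_rot: [3.141, -0.0, 2.502]
force: [0.6, -1.1, 0.5]
gripper_width: 0.094
grip_force: 0.0
```

```bash
python3 - <<'E'
from h import *
o=r.get_obs();p,d=r.capture("wrist");p=p[:,:,::-1].copy();cv2.imwrite("pics/w2.png",p);np.save("pics/w2d.npy",d);np.save("pics/w2o.npy",o,allow_pickle=True)
C=cam("wrist",o)
m=((p.max(2)<60)&(d>0)&(d<.38)).astype(np.uint8);n,l,st,ce=cv2.connectedComponentsWithStats(m)
for i in range(1,n):
    if st[i,4]>300:
        ys,xs=np.where(l==i);R=cv2.minAreaRect(np.c_[xs,ys].astype(np.float32))
        b=cv2.boxPoints(R);W=np.array([onz(C,*q,.105) for q in b]);print(st[i],R,W[:,:2].round(4).tolist(),dep(C,*ce[i],d).round(4))
E
```

```text
[375   0  36  46 563] ((391.94573974609375, 24.396949768066406), (51.51156234741211, 17.512065887451172), 62.241458892822266) [[0.4234, 0.3582], [0.4262, 0.3723], [0.4686, 0.3695], [0.4661, 0.3549]] [0.4376 0.3931 0.008 ]
[ 391    0  114   73 5254] ((449.7376708984375, 28.88526153564453), (118.30607604980469, 66.83525085449219), 50.19443130493164) [[0.4301, 0.3682], [0.429, 0.4203], [0.5292, 0.4376], [0.5335, 0.3826]] [0.4853 0.4383 0.0153]
[ 486    0  154   87 5272] ((562.5, 43.0), (86.0, 153.0), 90.0) [[0.4779, 0.4388], [0.556, 0.5439], [0.6222, 0.5161], [0.5392, 0.4045]] [0.5539 0.5544 0.0053]
[ 264  124   39   86 1974] ((282.8605651855469, 166.15235900878906), (85.47489929199219, 37.0779914855957), 84.0938491821289) [[0.4439, 0.2174], [0.4618, 0.2472], [0.5324, 0.204], [0.5136, 0.172]] [0.4847 0.2125 0.1079]
[    0   232   640   168 35756] ((318.350341796875, 312.36627197265625), (163.55528259277344, 641.4009399414062), 88.35916137695312) [[0.371, -0.0722], [0.7437, 0.4626], [0.9365, 0.3871], [0.5094, -0.2317]] [0.5048 0.239  0.3579]
```

View pics/w2.png

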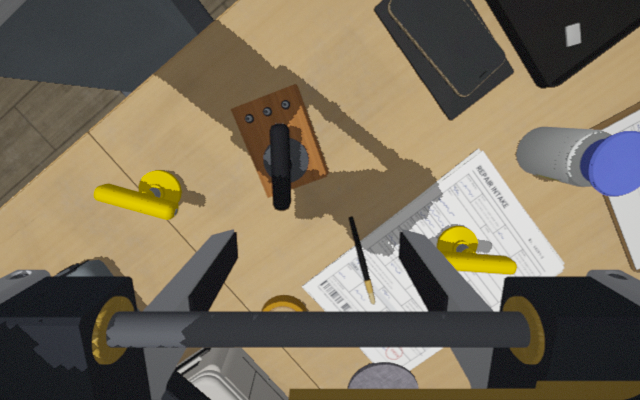

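The black handle spans px (280,124) to (282,208), with the dark flange beside it, in the block at (280,145). A look-alike is yellow at (140,195). The handle needs separating from the flange by height.

```bash
python3 - <<'E'
from h import *
o=np.load("pics/w2o.npy",allow_pickle=True).item();C=cam("wrist",o);d=np.load("pics/w2d.npy");p=cv2.imread("pics/w2.png")
c,R,t=C;v,u=np.mgrid[110:215,255:310];u=u.ravel();v=v.ravel();z=d[v,u]
X=(R@np.array([(u-c["cx"])/c["fx"]*z,(v-c["cy"])/c["fy"]*z,z])).T+t
k=(X[:,2]>.095)&(X[:,2]<.12);H=X[k];print(k.sum(),"ztop",np.median(H[:,2]))
rect=cv2.minAreaRect(H[:,:2].astype(np.float32));b=cv2.boxPoints(rect);i=np.argmax([np.linalg.norm(b[1]-b[0]),np.linalg.norm(b[2]-b[1])])
e=b[i+1]-b[i];print("depth: centre",rect[0],"size",rect[1],"dir",np.degrees(np.arctan2(e[1],e[0]))%180)
rp=cv2.minAreaRect(np.c_[u[k],v[k]].astype(np.float32));print("px rect",rp)
G=np.array([onz(C,a,bb,.107)[:2] for a,bb in zip(u[k],v[k])]).astype(np.float32);rect=cv2.minAreaRect(G);print("plane",rect, G.mean(0))
w=np.linalg.svd(G-G.mean(0),full_matrices=False)[2][0];print("pca dir",np.degrees(np.arctan2(w[1],w[0]))%180)
print("two views",tri(C,rp[0],cam("top"),(313.9,235.3)))
k=(X[:,2]>.028)&(X[:,2]<.044);print("block z",np.median(X[k,2]))
plan([*rect[0],.24],np.radians(np.degrees(np.arctan2(w[1],w[0]))%180))
E
```

```text
1600 ztop 0.10686009987922987
depth: centre (0.4868859648704529, 0.20619487762451172) size (0.01814887672662735, 0.08504872024059296) dir 143.82504
px rect ((279.5655212402344, 166.9978485107422), (86.31427001953125, 19.284719467163086), 88.12212371826172)
plane ((0.48659831285476685, 0.2074817568063736), (0.018304122611880302, 0.08331072330474854), 53.99344253540039) [0.48543522 0.20835637]
pca dir 143.69125
two views (array([0.4844208 , 0.20867703, 0.10697722]), np.float64(0.0021787024825828064))
block z 0.03692344905793549
t 2.20 pos [0.5272 0.2283 0.2412] rot [ 3.1362e+00 -2.8000e-03  2.5045e+00] F [1.1 3.5 1. ] M [ 0.11 -0.21 -0.05] w 0.0941
dp cm [ 2.03 -4.09  0.1 ] turn -0.2
```

Call:
carry_out --deltas '[{"fingers": 0, "dp": [2.0, -4.1, 2], "turn": 0}, {"fingers": 0, "dp": [2.0, -4.1, 3], "turn": 0}, {"fingers": 0, "dp": [2.0, -4.1, 3], "turn": 0}, {"fingers": 0, "dp": [2.0, -4.1, 3], "turn": 0}, {"fingers": 0, "dp": [2.0, -4.1, 3], "turn": 0}, {"fingers": 0, "dp": [2.0, -4.1, 3], "turn": 0}]'

```text
t: 2.8
ee_pos: [0.4882, 0.2007, 0.2116]
tcp_rot: [3.14, 0.001, 2.502]
force: [0.2, -0.8, 1.6]
gripper_width: 0.0938
grip_force: 0.0
```

```bash
cat > key.py <<'E'
from h import *
def key(name,zlo=.095,zhi=.125,near=(.486,.208),ztop=.107):
    o=r.get_obs();p,d=r.capture("wrist");cv2.imwrite(f"pics/{name}.png",p[:,:,::-1]);C=cam("wrist",o)
    c,R,t=C;v,u=np.mgrid[0:400:1,0:640:1];u=u.ravel();v=v.ravel();z=d[v,u]
    X=(R@np.array([(u-c["cx"])/c["fx"]*z,(v-c["cy"])/c["fy"]*z,z])).T+t
    k=(z>0)&(X[:,2]>zlo)&(X[:,2]<zhi)&(np.hypot(X[:,0]-near[0],X[:,1]-near[1])<.06)
    G=np.array([onz(C,a,b,ztop)[:2] for a,b in zip(u[k],v[k])]).astype(np.float32);q=cv2.minAreaRect(G);w=np.linalg.svd(G-G.mean(0),full_matrices=False)[2][0]
    print(k.sum(),"ztop",np.median(X[k,2]).round(4),"rect",q,"mean",G.mean(0),"dir",(np.degrees(np.arctan2(w[1],w[0]))%180).round(2))
    return q[0],np.arctan2(w[1],w[0])%np.pi
E
python3 - <<'E'
from key import *
q,a=key("w3");plan([*q,.094-r.grip_depth*-1-.0188+.0-0.0188+.0],a);plan([*q,.0752],a)
E
```

```text
1807 ztop 0.1067 rect ((0.48550286889076233, 0.2070508897304535), (0.01738276332616806, 0.08473283797502518), 53.927734375) mean [0.48458335 0.20791169] dir 143.77
t 2.85 pos [0.4879 0.2007 0.2114] rot [3.1402e+00 1.2000e-03 2.5024e+00] F [ 0.6 -1.  -0.3] M [ 0.   -0.13 -0.04] w 0.094
dp cm [ 0.59  0.35 13.62] turn -0.4
t 2.85 pos [0.4879 0.2007 0.2114] rot [3.1402e+00 1.2000e-03 2.5024e+00] F [ 0.6 -1.  -0.3] M [ 0.   -0.13 -0.04] w 0.094
dp cm [ 0.59  0.35 13.62] turn -0.4
```

Call:
carry_out --deltas '[{"fingers": 0, "dp": [0.6, 0.35, 3], "turn": -0.4}, {"fingers": 0, "dp": [0.6, 0.35, 6], "turn": -0.4}, {"fingers": 0, "dp": [0.6, 0.35, 9], "turn": -0.4}, {"fingers": 0, "dp": [0.6, 0.35, 11.5], "turn": -0.4}, {"fingers": 0, "dp": [0.6, 0.35, 12.8], "turn": -0.4}, {"fingers": 0, "dp": [0.6, 0.35, 12.8], "turn": -0.4}, {"fingers": 0, "dp": [0.6, 0.35, 12.8], "turn": -0.4}]'

```text
t: 3.55
ee_pos: [0.4847, 0.2073, 0.0831]
tcp_rot: [3.141, 0.001, 2.51]
force: [0.3, -0.6, 0.4]
gripper_width: 0.0937
grip_force: 0.0
```

Call:
carry_out --deltas '[{"fingers": 0.4, "dp": [0, 0, 0], "turn": 0}, {"fingers": 0.7, "dp": [0, 0, 0], "turn": 0}, {"fingers": 1, "dp": [0, 0, 0], "turn": 0}, {"fingers": 1, "dp": [0, 0, 0], "turn": 0}, {"fingers": 1, "dp": [0, 0, 0], "turn": 0}, {"fingers": 1, "dp": [0, 0, 0], "turn": 0}, {"fingers": 1, "dp": [0, 0, 0], "turn": 0}, {"fingers": 1, "dp": [0, 0, 0], "turn": 0}]' --newtons 60

```text
t: 4.35
ee_pos: [0.4839, 0.207, 0.0826]
tcp_rot: [-3.141, 0.0, 2.51]
force: [-0.1, 0.1, 0.1]
gripper_width: 0.0336
grip_force: 0.0
```

Call:
carry_out --deltas '[{"fingers": 1, "dp": [0, 0, 0], "turn": 0}, {"fingers": 1, "dp": [0, 0, 0], "turn": 0}, {"fingers": 1, "dp": [0, 0, 0], "turn": 0}, {"fingers": 1, "dp": [0, 0, 0], "turn": 0}, {"fingers": 1, "dp": [0, 0, 0], "turn": 0}, {"fingers": 1, "dp": [0, 0, 0], "turn": 0}]' --newtons 60

```text
t: 4.95
ee_pos: [0.4837, 0.207, 0.0825]
tcp_rot: [-3.141, -0.0, 2.51]
force: [-0.0, 0.3, -1.8]
gripper_width: 0.0169
grip_force: 60.0
```

```bash
python3 - <<'E'
from h import *
plan([.484,.207,.0826])
E
```

```text
t 4.95 pos [0.4837 0.207  0.0825] rot [-3.1411e+00 -3.0000e-04  2.5101e+00] F [-0.   0.3 -1.8] M [-0.02 -0.15  0.01] w 0.0169
dp cm [-0.02  0.02 -0.01] turn -0.0
```

Gripped, at 16.9 mm. Lifting now, then looking.

Call:
carry_out --deltas '[{"fingers": 1, "dp": [0, 0, -1], "turn": 0}, {"fingers": 1, "dp": [0, 0, -3], "turn": 0}, {"fingers": 1, "dp": [0, 0, -6], "turn": 0}, {"fingers": 1, "dp": [0, 0, -9], "turn": 0}, {"fingers": 1, "dp": [0, 0, -11], "turn": 0}, {"fingers": 1, "dp": [0, 0, -11], "turn": 0}, {"fingers": 1, "dp": [0, 0, -11], "turn": 0}]'

```text
t: 5.65
ee_pos: [0.4838, 0.207, 0.1928]
tcp_rot: [3.141, 0.0, 2.51]
force: [-0.2, 0.2, -1.6]
gripper_width: 0.0176
grip_force: 60.0
```

```bash
python3 - <<'E'
from h import *
plan([.5183,-.1661,.19],np.radians(162.65))
o=r.get_obs();p,d=r.capture("wrist");p=p[:,:,::-1].copy();cv2.imwrite("pics/w4.png",p);np.save("pics/w4d.npy",d)
E
```

```text
t 5.65 pos [0.4838 0.207  0.1928] rot [3.1413e+00 4.0000e-04 2.5101e+00] F [-0.2  0.2 -1.6] M [-0.03 -0.11 -0.04] w 0.0176
dp cm [-24.81 -28.08   0.28] turn -18.83
```

View pics/w4.png

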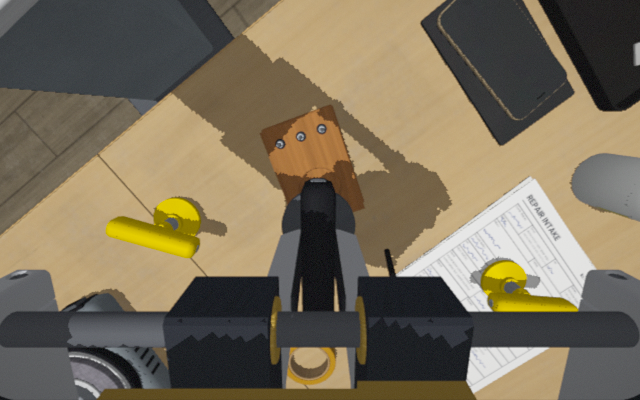

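The key hangs in the gripper: handle end at px (317,182), flange behind it at about (317,215), block with empty bore beneath. I'll measure where the key sits in the tool frame.

```bash
python3 - <<'E'
from h import *
d=np.load("pics/w4d.npy");c=r.camera_params("wrist");E=np.array(c["hand_eye"])
v,u=np.mgrid[150:300,260:375];u=u.ravel();v=v.ravel();z=d[v,u]
X=(E[:3,:3]@np.array([(u-c["cx"])/c["fx"]*z,(v-c["cy"])/c["fy"]*z,z])).T+E[:3,3];X[z==0]=9
H=X[(X[:,2]<.0)&(X[:,2]>-.03)&(abs(X[:,1])<.011)&(X[:,0]<.06)]
print("handle n",len(H),"xmax",np.percentile(H[:,0],[95,98,99.5,100]),"top z",np.percentile(H[:,2],[2,10,50]),"y",np.percentile(H[:,1],[2,50,98]))
F=X[(X[:,2]>.028)&(X[:,2]<.05)&(X[:,0]<.05)&(abs(X[:,1])<.035)]
print("flange n",len(F),"xmax",np.percentile(F[:,0],[98,99.5,100]),"y",np.percentile(F[:,1],[.5,2,50,98,99.5]),"z",np.percentile(F[:,2],[2,50,98]))
# flange circle fit on convex arc
h=cv2.convexHull((F[:,:2]*1000).astype(np.float32))[:,0]
a=h[h[:,0]>5];A=np.c_[2*a,np.ones(len(a))];s=np.linalg.lstsq(A,(a**2).sum(1),rcond=None)[0];print("circle mm",s[:2],np.sqrt(s[2]+s[0]**2+s[1]**2))
E
```

```text
handle n 4303 xmax [0.03851492 0.0398061  0.0403087  0.04052627] top z [-0.02675243 -0.02581001 -0.02437202] y [-0.00958164 -0.00044334  0.00904905]
flange n 1136 xmax [0.01851338 0.01976627 0.02042515] y [-0.02633802 -0.02557635  0.01114765  0.02398028  0.02475992] z [0.03264876 0.03664026 0.04149609]
circle mm [-2.44284184 -0.66968069] 25.818819348541634
```

Call:
carry_out --deltas '[{"fingers": 1, "dp": [-3, -3.4, 0], "turn": -3}, {"fingers": 1, "dp": [-12, -13.6, 0], "turn": -18.9}, {"fingers": 1, "dp": [-24.8, -28.1, 0], "turn": -18.9}, {"fingers": 1, "dp": [-24.8, -28.1, 0], "turn": -18.9}, {"fingers": 1, "dp": [-24.8, -28.1, 0], "turn": -18.9}, {"fingers": 1, "dp": [-24.8, -28.1, 0], "turn": -18.9}, {"fingers": 1, "dp": [-24.8, -28.1, 0], "turn": -18.9}, {"fingers": 1, "dp": [-24.8, -28.1, 0], "turn": -18.9}]'

```text
t: 6.5
ee_pos: [0.5171, -0.1685, 0.1908]
tcp_rot: [-3.141, -0.003, 2.839]
force: [0.3, 0.6, -1.3]
gripper_width: 0.0176
grip_force: 60.0
```

Measured: the key axis sits about 2.5 mm behind the TCP along tool x. I'll take a second, settled look at the ring beside the key.

Call:
carry_out --deltas '[{"fingers": 1, "dp": [0, 4, 0], "turn": 0}, {"fingers": 1, "dp": [0, 9, 0], "turn": 0}, {"fingers": 1, "dp": [0, 9, 0], "turn": 0}, {"fingers": 1, "dp": [0, 9, 0], "turn": 0}, {"fingers": 1, "dp": [0, 9, 0], "turn": 0}, {"fingers": 1, "dp": [0, 9, 0], "turn": 0}, {"fingers": 1, "dp": [0, 9, 0], "turn": 0}]'

```text
t: 7.2
ee_pos: [0.5446, -0.0808, 0.1925]
tcp_rot: [-3.141, -0.0, 2.839]
force: [-0.5, -0.6, -1.3]
gripper_width: 0.0177
grip_force: 60.0
```

```bash
python3 - <<'E'
from h import *
o=r.get_obs();p,d=r.capture("wrist");p=p[:,:,::-1].copy();cv2.imwrite("pics/w5.png",p);np.save("pics/w5o.npy",o,allow_pickle=True)
C=cam("wrist",o);print(o["t"],o["ee_pos"],o["tcp_rot"])
c,R,t=C;q=R.T@(np.array([.5183,-.166,.077])-t);u=c["fx"]*q[0]/q[2]+c["cx"];v=c["fy"]*q[1]/q[2]+c["cy"];print(u,v)
u,v=int(u),int(v);k=42
cv2.imwrite("pics/w5c.png",cv2.resize(p[max(0,v-k):v+k,u-k:u+k],None,fx=7,fy=7,interpolation=2))
print("crop origin",u-k,max(0,v-k))
E
```

```text
7.2 [ 0.54462752 -0.08083609  0.19252788] [-3.14125766e+00 -3.54146405e-04  2.83905839e+00]
222.18423576721813 196.366648442771
crop origin 180 154
```

View pics/w5c.png

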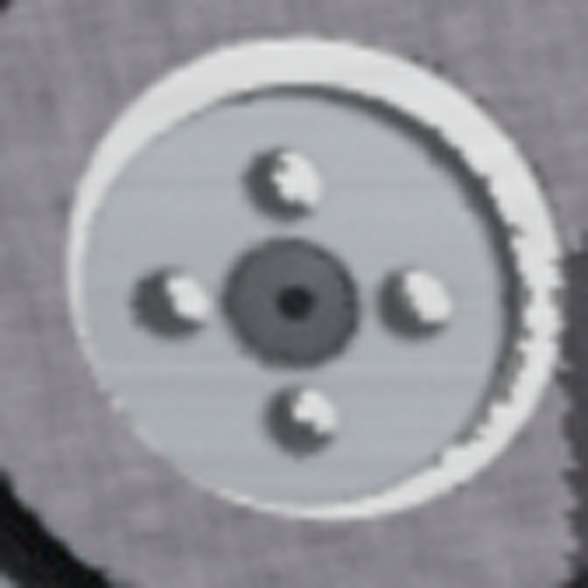

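Sharp view of all four hole mouths in the crop: top (283,183), right (414,303), bottom (301,414), left (171,302).

```bash
python3 - <<'E'
from h import *
A=[]
for nm,k,ou,ov,hs in(("w1",5,258,132,[(274,330),(391,316),(408,430),(292,445)]),("w5",7,180,154,[(283,183),(414,303),(301,414),(171,302)])):
    o=np.load(f"pics/{nm}o.npy",allow_pickle=True).item();C=cam("wrist",o)
    px=[(ou+(a+.5)/k-.5,ov+(b+.5)/k-.5) for a,b in hs];A.append((C,np.mean(px,0)))
    P=np.array([onz(C,*q,.077) for q in px]);c=P.mean(0)
    print(c.round(4),[(np.linalg.norm(x-c)*1e3).round(1) for x in P],[np.degrees(np.arctan2(*(x-c)[1::-1])).round(1) for x in P])
print("two wrist places",tri(*A[0],*A[1]))
E
```

```text
[ 0.5179 -0.1656  0.077 ] [np.float64(16.3), np.float64(15.8), np.float64(16.3), np.float64(16.0)] [np.float64(161.6), np.float64(73.4), np.float64(-17.8), np.float64(-106.6)]
[ 0.5183 -0.1668  0.077 ] [np.float64(15.9), np.float64(16.1), np.float64(15.6), np.float64(16.0)] [np.float64(162.8), np.float64(71.9), np.float64(-17.3), np.float64(-106.9)]
two wrist places (array([ 0.51639825, -0.16237161,  0.08919975]), np.float64(4.3063260968327756e-05))
```

Call:
carry_out --deltas '[{"fingers": 1, "dp": [0.2, -4, 0], "turn": 0}, {"fingers": 1, "dp": [0.2, -8.95, 0], "turn": 0}, {"fingers": 1, "dp": [0.2, -8.95, 1], "turn": 0}, {"fingers": 1, "dp": [0.2, -8.95, 3], "turn": 0}, {"fingers": 1, "dp": [0.2, -8.95, 4.5], "turn": 0}, {"fingers": 1, "dp": [0.2, -8.95, 5.2], "turn": 0}, {"fingers": 1, "dp": [0.2, -8.95, 5.2], "turn": 0}, {"fingers": 1, "dp": [0.2, -8.95, 5.2], "turn": 0}]'

```text
t: 8.05
ee_pos: [0.5169, -0.1651, 0.1412]
tcp_rot: [-3.141, 0.001, 2.84]
force: [0.2, 0.6, -0.5]
gripper_width: 0.0175
grip_force: 60.0
```

```bash
python3 - <<'E'
from h import *
plan([.5161,-.1656,.1315],np.radians(162.6))
E
```

```text
t 8.05 pos [ 0.5169 -0.1651  0.1412] rot [-3.1414e+00  9.0000e-04  2.8401e+00] F [ 0.2  0.6 -0.5] M [ 0.03 -0.14 -0.02] w 0.0175
dp cm [ 0.06 -0.07  0.97] turn 0.13
```

Call:
carry_out --deltas '[{"fingers": 1, "dp": [0.04, -0.05, 0.3], "turn": 0.1}, {"fingers": 1, "dp": [0.04, -0.05, 0.6], "turn": 0.1}, {"fingers": 1, "dp": [0.04, -0.05, 0.9], "turn": 0.1}, {"fingers": 1, "dp": [0.04, -0.05, 1.0], "turn": 0.1}, {"fingers": 1, "dp": [0.04, -0.05, 1.1], "turn": 0.1}, {"fingers": 1, "dp": [0.04, -0.05, 1.1], "turn": 0.1}]'

```text
t: 8.65
ee_pos: [0.5159, -0.1654, 0.1296]
tcp_rot: [-3.142, -0.0, 2.838]
force: [0.4, -0.5, -1.2]
gripper_width: 0.0175
grip_force: 60.0
```

Call:
carry_out --deltas '[{"fingers": 1, "dp": [0, 0, 0.2], "turn": 0}, {"fingers": 1, "dp": [0, 0, 0.4], "turn": 0}, {"fingers": 1, "dp": [0, 0, 0.55], "turn": 0}, {"fingers": 1, "dp": [0, 0, 0.6], "turn": 0}, {"fingers": 1, "dp": [0, 0, 0.6], "turn": 0}]'

```text
t: 9.15
ee_pos: [0.5159, -0.1654, 0.1236]
tcp_rot: [-3.142, -0.0, 2.838]
force: [0.1, 0.0, 0.4]
gripper_width: 0.0177
grip_force: 60.0
```

Call:
carry_out --deltas '[{"fingers": 1, "dp": [0, 0, 0.05], "turn": 0}, {"fingers": 1, "dp": [0, 0, 0.1], "turn": 0}, {"fingers": 1, "dp": [0, 0, 0.1], "turn": 0}]'

```text
t: 9.45
ee_pos: [0.5161, -0.1655, 0.1234]
tcp_rot: [-3.141, 0.001, 2.838]
force: [-1.4, -0.1, 4.0]
gripper_width: 0.0181
grip_force: 60.0
```

```bash
python3 - <<'E'
from h import *
plan([.5161,-.1656,.1225],np.radians(162.6))
E
```

```text
t 9.45 pos [ 0.5161 -0.1655  0.1234] rot [-3.1414e+00  7.0000e-04  2.8382e+00] F [-1.4 -0.1  4. ] M [ 0.14  0.16 -0.  ] w 0.0181
dp cm [-0.01 -0.01  0.09] turn 0.02
```

Flange seated: z stops at 0.1234 while force rises. Now turning clockwise about the ring centre.

Call:
carry_out --deltas '[{"fingers": 1, "dp": [-0.004, 0.02, 0.02], "turn": 5}, {"fingers": 1, "dp": [-0.01, 0.042, 0.02], "turn": 10}, {"fingers": 1, "dp": [-0.02, 0.062, 0.02], "turn": 15}, {"fingers": 1, "dp": [-0.032, 0.081, 0.02], "turn": 20}, {"fingers": 1, "dp": [-0.044, 0.099, 0.02], "turn": 25}, {"fingers": 1, "dp": [-0.058, 0.116, 0.02], "turn": 30}, {"fingers": 1, "dp": [-0.073, 0.132, 0.02], "turn": 35}, {"fingers": 1, "dp": [-0.073, 0.132, 0.02], "turn": 35}]'

```text
t: 10.25
ee_pos: [0.5175, -0.1647, 0.1233]
tcp_rot: [3.141, 0.002, 2.228]
force: [-0.2, -0.1, 5.2]
gripper_width: 0.017
grip_force: 60.0
```

```bash
python3 - <<'E'
from h import *
plan([.5161,-.1656,.1225],np.radians(162.6))
E
```

```text
t 10.25 pos [ 0.5175 -0.1647  0.1233] rot [3.1412e+00 1.7000e-03 2.2279e+00] F [-0.2 -0.1  5.2] M [-0.04  0.14  0.08] w 0.017
dp cm [ 0.02 -0.16  0.08] turn -34.95
```

Call:
carry_out --deltas '[{"fingers": 1, "dp": [-0.001, 0.01, 0], "turn": 2.5}, {"fingers": 1, "dp": [-0.004, 0.02, 0], "turn": 5}, {"fingers": 1, "dp": [-0.007, 0.031, 0], "turn": 7.5}, {"fingers": 1, "dp": [-0.01, 0.042, 0], "turn": 10}]'

```text
t: 10.65
ee_pos: [0.5179, -0.1645, 0.1233]
tcp_rot: [3.141, 0.002, 2.054]
force: [-0.7, 0.6, 5.9]
gripper_width: 0.0172
grip_force: 60.0
```

```bash
cat > s.py <<'E'
from h import *
o=r.get_obs();print(o["t"].round(2),o["ee_pos"].round(4),"yaw",np.degrees(o["tcp_rot"][2]).round(2),"F",o["force"].round(1),"M",o["moment"].round(3),"w",o["gripper_width"].round(4))
E
python3 s.py
```

```text
Traceback (most recent call last):
  File "s.py", line 2, in <module>
    o=r.get_obs();print(o["t"].round(2),o["ee_pos"].round(4),"yaw",np.degrees(o["tcp_rot"][2]).round(2),"F",o["force"].round(1),"M",o["moment"].round(3),"w",o["gripper_width"].round(4))
                        ^^^^^^^^^^^^
AttributeError: 'float' object has no attribute 'round'
```

```bash
sed -i 's/o\["t"\].round(2)/o["t"]/; s/o\["gripper_width"\].round(4)/o["gripper_width"]/' s.py; python3 s.py
```

```text
10.65 [ 0.5179 -0.1645  0.1233] yaw 117.68 F [-0.7  0.6  5.9] M [-0.013  0.236  0.249] w 0.017206190991338962
```

Call:
carry_out --deltas '[{"fingers": 1, "dp": [-0.001, 0.01, 0], "turn": 2.5}, {"fingers": 1, "dp": [-0.004, 0.02, 0], "turn": 5}, {"fingers": 1, "dp": [-0.007, 0.031, 0], "turn": 7.5}, {"fingers": 1, "dp": [-0.01, 0.042, 0], "turn": 10}]'

```text
t: 11.05
ee_pos: [0.5182, -0.1644, 0.1233]
tcp_rot: [3.141, 0.001, 1.879]
force: [-0.9, 0.2, 4.8]
gripper_width: 0.0178
grip_force: 60.0
```

```bash
python3 s.py
```

```text
11.05 [ 0.5182 -0.1644  0.1233] yaw 107.68 F [-0.9  0.2  4.8] M [-0.036  0.187  0.334] w 0.017801969116438707
```

Call:
carry_out --deltas '[{"fingers": 1, "dp": [-0.001, 0.01, 0], "turn": 2.5}, {"fingers": 1, "dp": [-0.004, 0.02, 0], "turn": 5}, {"fingers": 1, "dp": [-0.004, 0.02, 0], "turn": 5}]'

```text
t: 11.35
ee_pos: [0.5183, -0.1643, 0.1233]
tcp_rot: [3.141, 0.001, 1.793]
force: [-1.4, 0.6, 6.2]
gripper_width: 0.0174
grip_force: 60.0
```

```bash
python3 s.py
```

```text
11.35 [ 0.5183 -0.1643  0.1233] yaw 102.72 F [-1.4  0.6  6.2] M [-0.043  0.233  0.111] w 0.01740038171367312
```

Call:
carry_out --deltas '[{"fingers": 1, "dp": [-0.001, 0.01, 0], "turn": 2.5}, {"fingers": 1, "dp": [-0.004, 0.02, 0], "turn": 5}]'

```text
t: 11.55
ee_pos: [0.5185, -0.1643, 0.1233]
tcp_rot: [3.141, 0.001, 1.705]
force: [-0.5, -0.2, 5.0]
gripper_width: 0.0176
grip_force: 60.0
```

```bash
python3 s.py
```

```text
11.55 [ 0.5185 -0.1643  0.1233] yaw 97.68 F [-0.5 -0.2  5. ] M [0.035 0.284 0.237] w 0.01757677297997648
```

Call:
carry_out --deltas '[{"fingers": 1, "dp": [-0.001, 0.01, 0], "turn": 2.5}, {"fingers": 1, "dp": [-0.004, 0.02, 0], "turn": 5}]'

```text
t: 11.75
ee_pos: [0.5187, -0.1643, 0.1233]
tcp_rot: [3.141, 0.001, 1.618]
force: [-1.2, 0.1, 4.8]
gripper_width: 0.0176
grip_force: 60.3
```

```bash
python3 s.py
```

```text
11.75 [ 0.5187 -0.1643  0.1233] yaw 92.71 F [-1.2  0.1  4.8] M [0.17  0.263 0.79 ] w 0.01758117549278348
```

Call:
carry_out --deltas '[{"fingers": 1, "dp": [-0.001, 0.01, 0], "turn": 2.5}, {"fingers": 1, "dp": [-0.004, 0.02, 0], "turn": 5}]'

```text
t: 11.95
ee_pos: [0.5188, -0.1642, 0.1234]
tcp_rot: [3.141, 0.001, 1.534]
force: [-1.6, 1.0, 5.9]
gripper_width: 0.0179
grip_force: 63.0
```

```bash
python3 s.py
```

```text
11.95 [ 0.5188 -0.1642  0.1234] yaw 87.87 F [-1.6  1.   5.9] M [0.23  0.196 1.486] w 0.017947525820801415
```

Moment jumped from 0.25 to 1.5 N m, so the ring is hard up. Easing the twist back within the hole play before lifting.

Call:
carry_out --deltas '[{"fingers": 1, "dp": [0, 0, 0], "turn": 0}, {"fingers": 1, "dp": [0, 0, 0], "turn": 0}]'

```text
t: 12.15
ee_pos: [0.5188, -0.1642, 0.1233]
tcp_rot: [3.141, 0.001, 1.536]
force: [-1.3, 1.6, 5.5]
gripper_width: 0.0177
grip_force: 62.6
```

```bash
python3 s.py
```

```text
12.15 [ 0.5188 -0.1642  0.1233] yaw 88.0 F [-1.3  1.6  5.5] M [0.197 0.251 1.408] w 0.017676175701064823
```

Call:
carry_out --deltas '[{"fingers": 1, "dp": [0.003, -0.02, 0], "turn": -4}, {"fingers": 1, "dp": [0.005, -0.04, 0], "turn": -8}, {"fingers": 1, "dp": [0.005, -0.04, 0], "turn": -8}]'

```text
t: 12.45
ee_pos: [0.5187, -0.1642, 0.1233]
tcp_rot: [3.14, 0.001, 1.672]
force: [-0.0, 1.5, 6.5]
gripper_width: 0.0175
grip_force: 60.0
```

```bash
python3 s.py
```

```text
12.45 [ 0.5187 -0.1642  0.1233] yaw 95.8 F [-0.   1.5  6.5] M [0.022 0.23  0.108] w 0.017499213554757823
```

Call:
carry_out --deltas '[{"fingers": 1, "dp": [0, -0.01, 0], "turn": -2.5}, {"fingers": 1, "dp": [0, -0.01, -0.2], "turn": -2.5}, {"fingers": 1, "dp": [0, -0.01, -0.4], "turn": -2.5}]'

```text
t: 12.75
ee_pos: [0.5179, -0.164, 0.1261]
tcp_rot: [-3.141, -0.0, 1.713]
force: [0.4, -0.1, -0.7]
gripper_width: 0.0175
grip_force: 60.0
```

```bash
python3 s.py
```

```text
12.75 [ 0.5179 -0.164   0.1261] yaw 98.13 F [ 0.4 -0.1 -0.7] M [-0.039 -0.097  0.003] w 0.017545413689116513
```

Call:
carry_out --deltas '[{"fingers": 1, "dp": [0, 0, -0.3], "turn": 0}, {"fingers": 1, "dp": [0, 0, -0.8], "turn": 0}, {"fingers": 1, "dp": [0, 0, -1.5], "turn": 0}, {"fingers": 1, "dp": [0, 0, -3], "turn": 0}, {"fingers": 1, "dp": [0, 0, -5], "turn": 0}, {"fingers": 1, "dp": [0, 0, -6.5], "turn": 0}, {"fingers": 1, "dp": [0, 0, -6.5], "turn": 0}]'

```text
t: 13.45
ee_pos: [0.5198, -0.1648, 0.1942]
tcp_rot: [3.137, 0.003, 1.713]
force: [-0.0, 0.8, -2.1]
gripper_width: 0.0175
grip_force: 60.0
```

```bash
python3 -c "
from h import *
plan([.4837,.207,.1925],2.51)"
```

```text
t 13.45 pos [ 0.5198 -0.1648  0.1942] rot [3.1370e+00 3.1000e-03 1.7125e+00] F [-0.   0.8 -2.1] M [-0.04 -0.06 -0.05] w 0.0175
dp cm [37.31  1.68  0.06] turn -45.69
```

Call:
carry_out --deltas '[{"fingers": 1, "dp": [5, 0.2, 0], "turn": -6}, {"fingers": 1, "dp": [37.3, 1.7, 0], "turn": -45.7}, {"fingers": 1, "dp": [37.3, 1.7, 0], "turn": -45.7}, {"fingers": 1, "dp": [37.3, 1.7, 0], "turn": -45.7}, {"fingers": 1, "dp": [37.3, 1.7, 0], "turn": -45.7}, {"fingers": 1, "dp": [37.3, 1.7, 0], "turn": -45.7}, {"fingers": 1, "dp": [37.3, 1.7, 0], "turn": -45.7}, {"fingers": 1, "dp": [37.3, 1.7, 0], "turn": -45.7}]'

```text
t: 14.25
ee_pos: [0.4809, 0.2114, 0.1908]
tcp_rot: [3.141, -0.002, 2.513]
force: [0.2, -1.0, -2.0]
gripper_width: 0.0175
grip_force: 60.0
```

Call:
carry_out --deltas '[{"fingers": 1, "dp": [37.3, 1.7, 0], "turn": 0}]'

```text
t: 14.35
ee_pos: [0.4464, 0.2406, 0.1906]
tcp_rot: [3.14, 0.003, 2.509]
force: [-0.3, 1.6, -0.7]
gripper_width: 0.0175
grip_force: 60.0
```

That last row was my slip: a shift where I meant a hold, but it stayed in free air. Settling and correcting.

Call:
carry_out --deltas '[{"fingers": 1, "dp": [0, 0, 0], "turn": 0}, {"fingers": 1, "dp": [0, 0, 0], "turn": 0}, {"fingers": 1, "dp": [0, 0, 0], "turn": 0}]'

```text
t: 14.65
ee_pos: [0.4437, 0.2384, 0.1912]
tcp_rot: [-3.141, 0.001, 2.51]
force: [0.2, -0.9, -1.7]
gripper_width: 0.0176
grip_force: 60.0
```

```bash
python3 -c "
from h import *
plan([.4837,.207,.16],2.51)"
```

```text
t 14.65 pos [0.4437 0.2384 0.1912] rot [-3.1413e+00  6.0000e-04  2.5099e+00] F [ 0.2 -0.9 -1.7] M [-0.   -0.14 -0.01] w 0.0176
dp cm [-5.08 -0.18  3.13] turn -0.01
```

Call:
carry_out --deltas '[{"fingers": 1, "dp": [-2.5, -0.1, 0], "turn": 0}, {"fingers": 1, "dp": [-5.1, -0.2, 0], "turn": 0}, {"fingers": 1, "dp": [-5.1, -0.2, 2], "turn": 0}, {"fingers": 1, "dp": [-5.1, -0.2, 5], "turn": 0}, {"fingers": 1, "dp": [-5.1, -0.2, 8], "turn": 0}, {"fingers": 1, "dp": [-5.1, -0.2, 8.6], "turn": 0}, {"fingers": 1, "dp": [-5.1, -0.2, 8.6], "turn": 0}, {"fingers": 1, "dp": [-5.1, -0.2, 8.6], "turn": 0}]'

```text
t: 15.45
ee_pos: [0.4848, 0.207, 0.1066]
tcp_rot: [3.14, 0.002, 2.509]
force: [0.5, 0.6, -1.6]
gripper_width: 0.0175
grip_force: 60.0
```

```bash
python3 -c "
from h import *
plan([.4837,.207,.083],2.51)"
```

```text
t 15.45 pos [0.4848 0.207  0.1066] rot [3.1399e+00 1.5000e-03 2.5092e+00] F [ 0.5  0.6 -1.6] M [ 0.01 -0.16  0.07] w 0.0175
dp cm [ 0.09 -0.07  2.36] turn -0.05
```

Call:
carry_out --deltas '[{"fingers": 1, "dp": [0.04, -0.05, 0.6], "turn": 0}, {"fingers": 1, "dp": [0.04, -0.05, 1.2], "turn": 0}, {"fingers": 1, "dp": [0.04, -0.05, 1.7], "turn": 0}, {"fingers": 1, "dp": [0.04, -0.05, 2.0], "turn": 0}, {"fingers": 1, "dp": [0.04, -0.05, 2.1], "turn": 0}, {"fingers": 1, "dp": [0.04, -0.05, 2.1], "turn": 0}]'

```text
t: 16.05
ee_pos: [0.4826, 0.207, 0.0843]
tcp_rot: [-3.141, -0.0, 2.51]
force: [-0.2, 0.3, -2.6]
gripper_width: 0.0173
grip_force: 60.0
```

```bash
python3 s.py
```

```text
16.05 [0.4826 0.207  0.0843] yaw 143.82 F [-0.2  0.3 -2.6] M [-0.042 -0.153  0.007] w 0.017322711264673694
```

Call:
carry_out --deltas '[{"fingers": 1, "dp": [-0.08, 0, 0.1], "turn": 0}, {"fingers": 1, "dp": [-0.08, 0, 0.18], "turn": 0}, {"fingers": 1, "dp": [-0.08, 0, 0.2], "turn": 0}, {"fingers": 1, "dp": [-0.08, 0, 0.2], "turn": 0}]'

```text
t: 16.45
ee_pos: [0.4833, 0.2066, 0.0825]
tcp_rot: [-3.142, 0.0, 2.51]
force: [1.0, -0.1, -1.4]
gripper_width: 0.0176
grip_force: 60.0
```

```bash
python3 s.py
```

```text
16.45 [0.4833 0.2066 0.0825] yaw 143.81 F [ 1.  -0.1 -1.4] M [ 0.055 -0.089  0.017] w 0.01755632679760485
```

Just at contact height; a touch more, then release gently.

Call:
carry_out --deltas '[{"fingers": 1, "dp": [0, 0, 0.05], "turn": 0}, {"fingers": 1, "dp": [0, 0, 0.07], "turn": 0}, {"fingers": 1, "dp": [0, 0, 0.07], "turn": 0}]'

```text
t: 16.75
ee_pos: [0.4834, 0.2066, 0.0824]
tcp_rot: [3.141, 0.0, 2.51]
force: [-1.8, -0.6, 4.3]
gripper_width: 0.0178
grip_force: 60.0
```

```bash
python3 s.py
```

```text
16.75 [0.4834 0.2066 0.0824] yaw 143.82 F [-1.8 -0.6  4.3] M [-0.093  0.201 -0.044] w 0.01777089449843229
```

Call:
carry_out --deltas '[{"fingers": 0.7, "dp": [0, 0, 0], "turn": 0}, {"fingers": 0.5, "dp": [0, 0, 0], "turn": 0}, {"fingers": 0.3, "dp": [0, 0, 0], "turn": 0}, {"fingers": 0.3, "dp": [0, 0, 0], "turn": 0}, {"fingers": 0.3, "dp": [0, 0, 0], "turn": 0}, {"fingers": 0.3, "dp": [0, 0, 0], "turn": 0}, {"fingers": 0.3, "dp": [0, 0, 0], "turn": 0}, {"fingers": 0.3, "dp": [0, 0, 0], "turn": 0}]'

```text
t: 17.55
ee_pos: [0.4834, 0.2066, 0.0818]
tcp_rot: [-3.142, 0.0, 2.51]
force: [0.3, -0.1, -0.4]
gripper_width: 0.0657
grip_force: 0.0
```

Released, with the fingers at 66 mm. Rising straight up, then checking.

Call:
carry_out --deltas '[{"fingers": 0.3, "dp": [0, 0, -1], "turn": 0}, {"fingers": 0.3, "dp": [0, 0, -4], "turn": 0}, {"fingers": 0.3, "dp": [0, 0, -8], "turn": 0}, {"fingers": 0.3, "dp": [0, 0, -13], "turn": 0}, {"fingers": 0.3, "dp": [-4, 0, -13], "turn": 0}, {"fingers": 0.3, "dp": [-4, 0, -13], "turn": 0}, {"fingers": 0.3, "dp": [-4, 0, -13], "turn": 0}, {"fingers": 0.3, "dp": [-4, 0, -13], "turn": 0}]'

```text
t: 18.35
ee_pos: [0.5144, 0.1831, 0.2113]
tcp_rot: [-3.14, -0.002, 2.51]
force: [-0.2, -0.1, -0.3]
gripper_width: 0.0652
grip_force: 0.0
```

```bash
python3 - <<'E'
from key import *
key("w6");key("w7")
a=cv2.imread("pics/w6.png");p,d=r.capture("side");p=p[:,:,::-1]
cv2.imwrite("pics/chk.png",np.hstack([cv2.resize(a[60:260,200:400],(400,400)),cv2.resize(p[120:250,280:410],(400,400))]))
E
```

```text
1916 ztop 0.1069 rect ((0.48423463106155396, 0.20496304333209991), (0.01763707399368286, 0.08352714776992798), 53.88656997680664) mean [0.48327386 0.20565918] dir 143.88
1904 ztop 0.1069 rect ((0.4843354821205139, 0.20468485355377197), (0.017620956525206566, 0.08272439241409302), 53.608760833740234) mean [0.48329073 0.20562172] dir 143.95
```

View pics/chk.png

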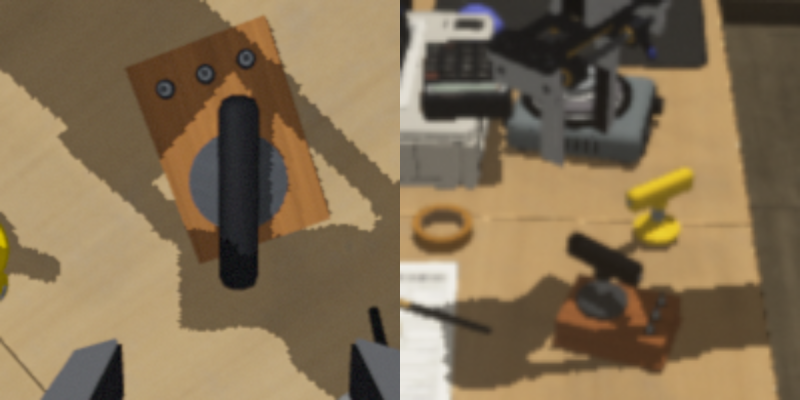

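The key stands upright in its bore: handle top at 0.107 m as at the start, flange flat on the block at crop px (238,180). The gripper is clear.

```bash
python3 -c "
from plant import r
print(r.close_job())"
```

```text
the job is handed in; nothing more can be done
None
```

The lock ring is turned clockwise until it came up hard (the turning moment rose from about 0.25 to 1.5 N m), the key stands pins down in its bore, nothing else was touched, and the job was handed in at about 18.5 s.

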